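# Refill the bushing pot of a motor-line feeder and clamp it down

## Robot

A 7-joint arm with a two-finger parallel gripper is mounted at the origin on the work surface. World frame = base frame: x ahead of the robot, y to its left, z up, the work surface at z = 0. Lengths are in m, angles in rad, forces in N, time in s.
With the tool pointing down it reaches from about 0.4 to 0.85 m from the base axis. Payload 6.9 kg.
Tool frame: the origin (TCP) lies midway between the tips of the shut fingers; the grasp point (between the pads) lies behind it (ctrl.pinch_z is the z of the grasp point in the tool frame, in m); z points along the fingers, y is the line along which they close (so a half turn about z gives the same grasp; the last joint's range is limited). The gripper opens to 85 mm and grips with 20 to 120 N. Pads are 22 mm wide; open, the fingers measure 114 mm over their backs; the gripper's body (76 mm by 85 mm) begins 54 mm behind the grasp point. The pads swing forward as they close: fully open they stand 13 mm farther back than shut.
Start: joints at [-1.026, 0.507, -0.238, 1.5, 0.126, 1.149, -0.155], TCP at [0.266, 0.566, 0.231] pointing down, gripper open.
Joint ranges: [-3.08, 3.08], [-0.24, 2.05], [-1.43, 1.35], [0, 2.5], [-1.52, 4.66], [0.17, 1.96], [-2.89, 2.89]. Speed limits (rad/s): [2.39, 2.39, 3.14, 3.14, 3.14, 3.14, 3.14].

## Interface

Orientations are given as a unit quaternion [w, x, y, z].
In Python, from station import ctrl, get_state, vision, ticket, models gives the robot as it stands. Calls block until the motion is done:
- ctrl.movep(position, orientation): joint-space move of the TCP to a pose.
- ctrl.movel(position, frame=None, max_speed=0.15): straight line of the TCP; frame=None keeps the orientation; max_speed is the mean speed in m/s.
- ctrl.set_joints(angles): joint-space move.
- ctrl.ungrasp() and ctrl.close_gripper(force=None): open the fingers fully, or close them until they stop; force is the grip in N (None keeps the last).
- ctrl.pause(seconds).
- ctrl.ik(position, orientation): joint angles nearest the present ones, or None.
- get_state(): the state.
- vision.grab_frame(name): name is "scene" or "top" or "wrist"; returns (picture, depth): 400x640x3 uint8, blue, green, red; 400x640 float32, m along the optical axis (not along the pixel's ray), 0 where there is no reading.
- vision.camera_info(name): a dict with "mtx" (3x3 intrinsics, pixels), "dist_coeffs" ([k1, k2, p1, p2, k3] as OpenCV has them; the pictures are not rectified), "R" (3x3) and "t" (3): a world point X has camera coordinates R X + t; the wrist camera has in their place "hand_eye" (4x4, takes a point from camera to tool coordinates, whose origin is the TCP and whose axes are the flange's). Camera axes: x right, y down, z forward; pixel columns grow to the right and rows downward; lengths in m; the calibration is good to about 2 mm. A picture is of the moment at which its call begins: read the wrist's pose just before it. camera_info takes no time and is no camera call.
A pose or a line that the arm cannot do raises ctrl.Unreachable and nothing moves.
- ticket.close_job(): hands the job in; it is judged then, once.
Trained networks look in the newest picture that a camera, given by its name, has taken for a name from the list of things; names that differ only in an ending like _2 or _b are one class to them, and where a whole thing is asked for, a point or a joint stands for the part that bears it (a point fixed in the world has none). Each returns a list of dicts, best first, with "p" (0 to 1); they miss things now and then, are a little off and sometimes report something else, mostly with a low value. They report only what shows in the picture. A call takes as long as a camera call. They do not tell look-alikes from the thing itself.
- models.recognise(camera, target): "point" ([column, row] in pixels, amid what is visible of it).
- models.masks_of(camera, target): "mask" (400x640 bool, what is visible of it) and "point" ([column, row] in pixels, amid what is visible of it).
The state is a dict: "time": time; "qpos": joint angles; "qd": joint speeds; "tau": joint torques, N m; "tcp_pos": TCP position; "eef_rot": TCP orientation; "contact_force": force on the tool from outside, world axes, zero at the start; "wrist_torque": the same for the moment, N m; "width": finger opening in m; "gripper_force": force on a finger pad.
Only numpy, scipy, OpenCV 4.12 (cv2) and the standard library are available. Lean on these libraries where they do the work, as an engineer would, in place of code of your own. Each camera call takes 0.05 s, during which the arm holds its last target. There are 200 camera calls.

## Task

Pour all five steel bushings from the tall grey cup into the steel pot in the feeder fixture, tipping the cup low over the pot so that they do not jump, and stand the empty cup back upright on the bench. Only then swing the toggle clamp over its centre so that it holds the pot down by its foot. Leave the other things alone, and do not knock the pot out of its nest.

Things in the scene. Friction and masses are not known exactly. Their poses are not given: they have to be found in the camera images.
- fixture: Feeder fixture: aluminium plate fixed on the bench, 160 mm (its x) by 270 mm (its y, from -75 to +195), 10 mm thick, carrying the pot and, towards +y, the toggle clamp. Origin: underside of the plate (bench level) below the middle of the pot nest; z up. The nest is four blocks 10 mm high around the pot's foot.
- pot: Round open steel pot, loose in the fixture's nest: 88 mm outside diameter at the mouth (84 at the bottom), 65 mm high, wall 3 mm, floor 8 mm thick, on a round foot flange 122 mm across and 8 mm high. Stands on the plate, so its mouth is 75 mm above the bench. 0.45 kg. Origin: centre of its underside; z up.
- pot_mouth (a point): Centre of the pot's mouth, level with its rim (65 mm above the pot's underside).
- clamp (a joint): Clamp arm angle (rad): 0 = open (its start), arm standing, leaning 0.33 back from the pot; 1.90 = level, rubber tip on the pot's foot flange; stop 1.96. Over-centre spring: up to 1.3 it resists with up to 0.55 N m (9 N at clamp_face) and swings back if let go; beyond 1.3 it snaps shut by itself and keeps about 7 N on the flange.
- clamp_pivot (a point): Hinge of the clamp arm, fixed on the fixture at (0, 0.125, 0.045) of its frame. The hinge line runs along the fixture's x; closing swings the arm's free end over the top towards the pot (fixture -y). Two steel cheeks 36 mm apart, 56 mm high, stand either side of it.
- clamp_face (a point): Point to push on, on the arm's outer face, 60 mm from the hinge, 5 mm off the arm's middle plane. The face looks away from the pot (fixture +y) when open, up when closed. Arm: bar 20 mm wide, 10 thick, end 78 mm from the hinge, black sleeve; on its other face, 72 mm from the hinge, a spindle with rubber tip 14 mm wide reaches 27 mm from the middle plane. Use closed fingers.
- cup: Grey plastic cup with the bushings: round, tapered, 48 mm diameter at the bottom, 68 at the rim, 85 high, wall 3, floor 5, 0.09 kg empty; taller than the tumbler. Origin: centre of its underside; z towards the mouth. A grasp tilted 45 degrees, 58 mm up, leaves room to tip it; bushings come out when it is tipped 110 to 130 degrees, or shaken so.
- cup_mouth (a point): Centre of the cup's mouth (85 mm above its underside).
- tumbler: Bystander: empty straight tumbler of the same grey plastic, 62 mm diameter, 60 mm high. Leave alone. Origin: centre of its underside.
- bush0: Steel bushing, a short cylinder 14 mm diameter, 12 mm long, 13 g, one of five, all alike; starts in the cup. Origin: its centre; z along its axis.
- bush1: Steel bushing, a short cylinder 14 mm diameter, 12 mm long, 13 g, one of five, all alike; starts in the cup. Origin: its centre; z along its axis.
- bush2: Steel bushing, a short cylinder 14 mm diameter, 12 mm long, 13 g, one of five, all alike; starts in the cup. Origin: its centre; z along its axis.
- bush3: Steel bushing, a short cylinder 14 mm diameter, 12 mm long, 13 g, one of five, all alike; starts in the cup. Origin: its centre; z along its axis.
- bush4: Steel bushing, a short cylinder 14 mm diameter, 12 mm long, 13 g, one of five, all alike; starts in the cup. Origin: its centre; z along its axis.
- motor_a: Bystander: black motor, 38 mm diameter, 22 mm high (shaft to 36 mm), standing. Origin: centre of its underside.
- motor_b: Bystander: another such motor.
- motor_c: Bystander: another such motor.
- tape: Bystander: roll of yellow tape, 84 mm diameter, 20 mm high, taped down flat on the bench. Origin: centre of its underside.
There are look-alikes about, which are no part of the job. Leave any orange look-alike of the cup alone. Of the things shaped like the pot, the steel one is meant.

How it is judged:
By the outcome, as a careful person would: the job done as asked, in the order asked, and still so for the second after the job is handed in, with the robot touching nothing.
It also fails if it takes over 69 s, if anything falls off the work surface, if the arm or the gripper's body presses on something with over 40 N, if the wrist force passes 120 N, or if a joint passes its speed limit or range.

## Working session

There is one attempt and no reset: what is moved stays moved. The work goes in short steps, each a Python script; the robot and the scene stay as the last script left them, time stands still between calls to the robot, and variables do not carry over. Pictures are saved under pics/ and viewed, at most 10 in all, crops included, and the job is handed in when it is done.

```bash
mkdir -p pics; ls; cat > h.py <<'E'
import numpy as np, cv2
from station import ctrl, get_state, vision, ticket, models
from scipy.spatial.transform import Rotation as Rn
def quat(R): q=Rn.from_matrix(R).as_quat(); return [q[3],q[0],q[1],q[2]]
def rot(q): return Rn.from_quat([q[1],q[2],q[3],q[0]]).as_matrix()
def cloud(cam,depth,mask=None,pose=None):
    i=vision.camera_info(cam); m=depth>0
    if mask is not None: m&=mask
    v,u=np.nonzero(m); z=depth[v,u].astype(float)
    n=cv2.undistortPoints(np.stack([u,v],1).astype(float).reshape(-1,1,2),np.array(i["mtx"]),np.array(i["dist_coeffs"])).reshape(-1,2)
    P=np.c_[n*z[:,None],z]
    if cam=="wrist":
        H=np.array(i["hand_eye"]); P=P@H[:3,:3].T+H[:3,3]
        return P@rot(pose[1]).T+pose[0]
    return (P-np.array(i["t"]))@np.array(i["R"])
E
cat > a.py <<'E'
from h import *
for c in ("scene","top"):
    im,d=vision.grab_frame(c); cv2.imwrite(f"pics/{c}0.png",im); np.save(f"{c}0.npy",d)
    for t in ("cup","tumbler","pot","fixture","clamp_face","motor_a","tape","bush0"):
        for r in models.masks_of(c,t):
            P=cloud(c,d,r["mask"])
            print(c,t,round(r["p"],2),np.round(r["point"]),r["mask"].sum(),np.round(np.r_[np.median(P,0),P.min(0),P.max(0)],3) if len(P) else "")
s=get_state(); print(s["time"],s["tcp_pos"],s["eef_rot"],ctrl.pinch_z)
for c in ("scene","top"):
    i=vision.camera_info(c);print(c,-np.array(i["R"]).T@np.array(i["t"]))
E
python3 a.py
```

```text
pics
scene cup 0.9 [221. 307.] 853 [ 0.653 -0.403  0.053  0.586 -0.438 -0.003  0.703 -0.361  0.09 ]
scene cup 0.8 [222. 250.] 701 [ 0.505 -0.331  0.054  0.422 -0.364 -0.003  0.551 -0.283  0.088]
scene tumbler 0.83 [266. 228.] 547 [ 0.514 -0.188  0.03   0.459 -0.221 -0.005  0.547 -0.139  0.065]
scene pot 0.91 [336. 147.] 950 [ 0.369  0.168  0.023  0.303  0.11  -0.007  0.423  0.232  0.07 ]
scene pot 0.61 [396. 131.] 417 [ 0.409  0.406  0.019  0.353  0.368 -0.004  0.446  0.477  0.026]
scene pot 0.57 [268. 191.] 1183 [ 0.395 -0.114  0.018  0.326 -0.172 -0.002  0.448 -0.053  0.069]
scene pot 0.56 [338. 194.] 1200 [ 0.538  0.055  0.026  0.436 -0.002 -0.004  0.597  0.126  0.081]
scene pot 0.29 [377. 165.] 171 [0.541 0.192 0.09  0.467 0.176 0.006 0.551 0.257 0.13 ]
scene fixture 0.95 [363. 189.] 2327 [ 0.558  0.16   0.01   0.453 -0.019 -0.004  0.62   0.257  0.13 ]
scene fixture 0.38 [374. 165.] 168 [0.541 0.193 0.092 0.467 0.176 0.006 0.551 0.257 0.13 ]
scene clamp_face 0.44 [371. 163.] 199 [ 0.54   0.194  0.087  0.445  0.176 -0.004  0.551  0.305  0.13 ]
scene motor_a 0.6 [308. 272.] 151 [ 0
[... 1087 characters left out ...]
.548 0.214 0.131]
top motor_a 0.72 [312. 256.] 176 [ 0.379  0.01   0.022  0.362 -0.008  0.014  0.397  0.027  0.034]
top motor_a 0.65 [395. 205.] 554 [ 0.516 -0.193  0.008  0.485 -0.225 -0.003  0.543 -0.158  0.064]
top motor_a 0.55 [346. 140.] 165 [ 0.683 -0.062  0.021  0.668 -0.079  0.009  0.702 -0.045  0.036]
top motor_a 0.54 [382. 141.] 186 [ 0.678 -0.163  0.021  0.661 -0.186 -0.002  0.699 -0.145  0.036]
top tape 0.58 [158. 242.] 967 [ 0.401  0.409  0.019  0.36   0.369 -0.005  0.443  0.455  0.026]
0.9 [0.26612722 0.56549006 0.23126255] [-1.07971503e-05  2.18147352e-01  9.75915843e-01 -2.28253408e-05] -0.0187
scene [ 1.15589003 -0.4566128   1.02365974]
top [0.39413472 0.00571888 1.14792781]
```

View pics/scene0.png

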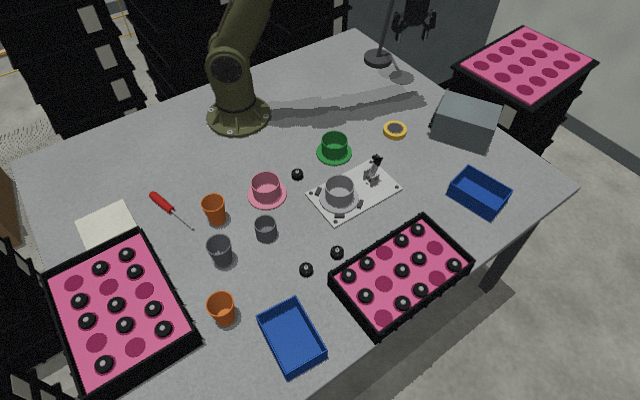

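View pics/top0.png

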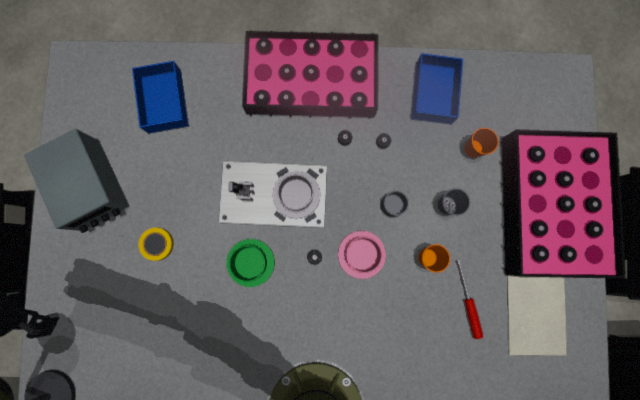

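Cup candidates in the top picture: grey tall at (457,202), orange at (437,257) and (481,144), short grey tumbler at (396,205). I choose (457,202). Pot candidates: steel in the fixture at (296,197), green at (252,261), pink at (361,253). I choose (296,197). Next I fit poses, check the choice in a crop, and search for reachable grasp and pour directions.

```bash
cat > b.py <<'E'
from h import *
from scipy.optimize import least_squares
im=cv2.imread("pics/top0.png"); d=np.load("top0.npy"); P=cloud("top",d)
def circ(c,r,z0,z1,rad):
    m=(np.hypot(P[:,0]-c[0],P[:,1]-c[1])<r)&(P[:,2]>z0)&(P[:,2]<z1); Q=P[m]
    f=least_squares(lambda p:np.hypot(Q[:,0]-p[0],Q[:,1]-p[1])-rad,c,loss="soft_l1",f_scale=.002)
    print(np.round(f.x,4),m.sum(),np.round(np.abs(f.fun).mean(),4),"zmed",np.median(Q[:,2])); return f.x
cup=circ((.522,-.338),.05,.075,.1,.0325); pot=circ((.535,.06),.055,.066,.09,.0425)
cv2.imwrite("pics/crop.png",cv2.resize(im[150:300,210:510],None,fx=2.6,fy=2.6,interpolation=cv2.INTER_CUBIC))
m=(np.abs(P[:,2]-.010)<.004)&(np.abs(P[:,0]-.535)<.11)&(np.abs(P[:,1]-.12)<.16)
# plate by brightness, in colour image, corners by minAreaRect
g=im.min(2); b=np.zeros_like(g); b[150:235,210:335]=(g[150:235,210:335]>175)*255
b=cv2.morphologyEx(b,cv2.MORPH_CLOSE,np.ones((9,9)))
n,l,st,_=cv2.connectedComponentsWithStats(b); k=1+st[1:,4].argmax()
i=vision.camera_info("top"); pts=np.argwhere(l==k)[:,::-1].astype(float)
nn=cv2.undistortPoints(pts.reshape(-1,1,2),np.array(i["mtx"]),np.array(i["dist_coeffs"])).reshape(-1,2)
R,t=np.array(i["R"]),np.array(i["t"]); C=-R.T@t; ray=np.c_[nn,np.ones(len(nn))]@R
W=C+ray*((.010-C[2])/ray[:,2])[:,None]
print("plate",cv2.minAreaRect((W[:,:2]*1000).astype(np.float32)),st[k])
m=(P[:,2]>.105)&(np.abs(P[:,0]-.535)<.03)&(np.abs(P[:,1]-.195)<.04); print("clamp top",np.round(np.median(P[m],0),3),P[m].min(0),P[m].max(0))
np.save("pos.npy",np.r_[cup,pot])
# search
def tool(phi,tilt,roll):
    h=np.array([np.cos(phi),np.sin(phi),0]); a=h*np.sin(tilt)-np.array([0,0,np.cos(tilt)]); y=np.array([-h[1],h[0],0])*roll
    return np.c_[np.cross(y,a),y,a]
OFF=.0187+.006
res=[]
for tl in (45,60,75,90):
  for ph in range(0,360,15):
    for roll in (1,-1):
      Rg=tool(np.radians(ph),np.radians(tl),roll); G=np.r_[cup,.058]
      q0=ctrl.ik(list(G+OFF*Rg[:,2]),quat(Rg))
      if q0 is None: continue
      for ps in range(0,360,15):
        e=np.array([np.cos(np.radians(ps)),np.sin(np.radians(ps)),0]); ax=np.array([-e[1],e[0],0])
        ok=True;qs=[q0]
        for tip in (60,85,105,125):
          T=Rn.from_rotvec(ax*np.radians(tip)).as_matrix(); cz=T[:,2]; 
          lip=np.r_[pot,.085]-.012*e; lipdir=e*np.cos(np.radians(tip))-np.array([0,0,np.sin(np.radians(tip))])
          M=lip-.034*lipdir+(0 if tip>70 else np.array([0,0,.08])); Gp=M-.027*cz; Rp=T@Rg; a=Rp[:,2]
          if tip>=85 and (Gp-.054*a)[2]<.12: ok=False;break
          q=ctrl.ik(list(Gp+OFF*a),quat(Rp))
          if q is None: ok=False;break
          qs.append(q)
        if ok: qs=np.array(qs); res.append((np.abs(np.diff(qs,axis=0)).max(),tl,ph,roll,ps,np.round(Rp[:,2],2),np.round(qs[[0,-1]],2).tolist()))
res.sort(key=lambda r:r[0]); print(len(res))
for r in res[:14]: print(r)
print(get_state()["time"])
E
time python3 b.py
```

```text
[ 0.5168 -0.3295] 151 0.0018 zmed 0.08302253520257234
[0.533  0.0591] 162 0.0009 zmed 0.07343279519293228
plate ((535.5726318359375, 118.4493179321289), (264.62554931640625, 154.5990447998047), 88.73748779296875) [ 220  164  106   62 3296]
clamp top [0.536 0.202 0.118] [0.52481993 0.18032769 0.10683818] [0.54828396 0.21356337 0.13076081]Traceback (most recent call last):
  File "b.py", line 42, in <module>
    q=ctrl.ik(list(Gp+OFF*a),quat(Rp))
ValueError: time passes only in moves, steps and waits

real	1m26.851s
user	0m5.229s
sys	0m0.722s
```

View pics/crop.png

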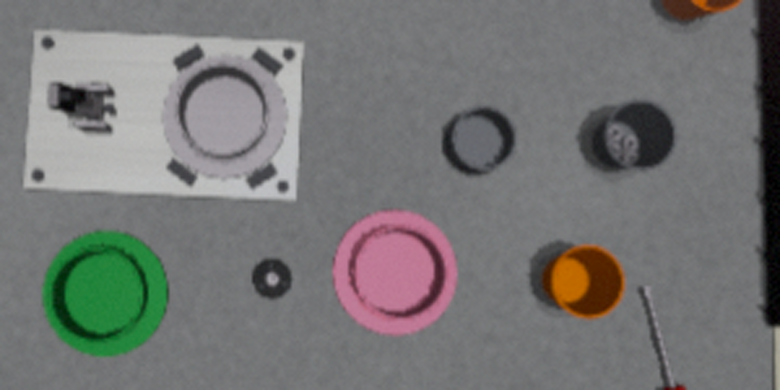

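The crop confirms the choice: the grey cup at crop (632,137) holds the bushings, the tumbler at (478,140) is empty, and the steel pot is in its nest at (223,115). I'll repeat the IK search on a smaller set.

```bash
cat > c.py <<'E'
from h import *
import time
cup,pot=np.load("pos.npy").reshape(2,2)
cup=np.array([.5168,-.330])
def tool(phi,tilt,roll):
    h=np.array([np.cos(phi),np.sin(phi),0]); a=h*np.sin(tilt)-np.array([0,0,np.cos(tilt)]); y=np.array([-h[1],h[0],0])*roll
    return np.c_[np.cross(y,a),y,a]
OFF=.0187+.006
def pick(ph,tl=45,roll=1,dz=0,back=0):
    R=tool(np.radians(ph),np.radians(tl),roll); return np.r_[cup,.058+dz]+(OFF-back)*R[:,2],R
def pour(ph,ps,tip,tl=45,roll=1,lipz=.085,up=.012):
    R=tool(np.radians(ph),np.radians(tl),roll); e=np.array([np.cos(np.radians(ps)),np.sin(np.radians(ps)),0]); ax=np.array([-e[1],e[0],0])
    t=np.radians(tip); T=Rn.from_rotvec(ax*t).as_matrix()
    M=np.r_[pot,lipz]-up*e-.034*(e*np.cos(t)-np.array([0,0,np.sin(t)])); Rp=T@R
    return M-.027*T[:,2]+OFF*Rp[:,2],Rp
E
cat > c1.py <<'E'
from c import *
t0=time.time(); n=0
def ik(p):
    global n; n+=1
    try: return ctrl.ik(list(map(float,p[0])),[float(x) for x in quat(p[1])])
    except ctrl.Unreachable: return None
    except ValueError as e: print("err",e,n,time.time()-t0); raise SystemExit
for ph in range(0,360,30):
  for roll in (1,-1):
    q0=ik(pick(ph,roll=roll))
    q1=ik(pour(ph,ph,120,roll=roll))
    print(ph,roll,None if q0 is None else np.round(q0,2),None if q1 is None else np.round(q1,2),round(time.time()-t0,1),flush=True)
E
python3 c1.py
```

```text
0 1 [ 1.51  1.09 -1.22  2.28  2.34  0.53  0.22] None 0.2
0 -1 [ 1.34  0.88 -0.83  2.28  3.1   0.38  2.51] None 0.4
30 1 [ 0.58  0.87  0.55  1.99 -1.5   1.2  -1.99] None 0.6
30 -1 [ 0.8   0.8   0.19  1.99 -1.4   0.94  1.1 ] None 0.7
60 1 [ 0.36  1.23  1.15  1.65 -1.41  1.91 -1.79] [-0.6   1.12  0.26  1.36  0.47  1.8   2.1 ] 0.8
60 -1 [ 0.82  0.89  0.13  1.65 -0.9   1.18  1.  ] [-0.69  1.15  0.47  1.36  0.37  1.74 -0.92] 0.8
90 1 [ 0.4   1.21  0.95  1.32 -1.08  1.9  -1.66] [-0.39  1.03 -0.44  1.71  1.04  1.86  1.74] 1.0
90 -1 [ 0.75  1.01  0.09  1.32 -0.58  1.49  1.08] [-0.9   1.06  0.47  1.72  0.67  1.31 -0.98] 1.0
120 1 [ 0.4   1.21  0.75  1.08 -0.73  1.91 -1.5 ] [-0.36  1.   -0.61  2.11  1.4   1.82  1.59] 1.1
120 -1 [ 0.65  1.1   0.04  1.07 -0.29  1.72  1.28] [-1.11  1.03  0.57  2.13  1.17  0.87 -1.32] 1.1
150 1 [ 0.22  1.29  0.95  0.99 -0.6   1.94 -1.06] None 1.2
150 -1 [ 0.5   1.13  0.07  0.99 -0.04  1.81  1.61] None 1.2
180 1 [ 0.11  1.19  0.71  1.11 -0.2   1.66 -0.85] None 1.2
180 -1 [ 0.4   1.08 -0.04  1.1   0.3   1.71  1.86] None 1.3
210 1 [-0.05  1.09  0.66  1.38  0.05  1.29 
[... 163 characters left out ...]
 1.74] 1.4
240 -1 [ 0.29  0.88 -0.23  1.7   0.96  1.22  2.07] [ 1.06  1.19 -1.03  2.29  4.54  0.39 -1.4 ] 1.5
270 1 [-0.29  0.91  0.69  2.05  0.97  0.3  -0.78] [ 0.84  1.09 -0.76  1.87 -0.72  0.95  0.87] 1.5
270 -1 [ 0.28  0.78 -0.23  2.04  1.43  0.95  2.  ] [ 0.06  1.05  0.55  1.89 -1.28  1.84 -1.68] 1.6
300 1 [ 0.3   0.73 -0.08  2.33  2.23  0.77 -1.42] [ 0.48  1.08 -0.42  1.49 -0.57  1.56  0.91] 1.6
300 -1 [ 0.41  0.73 -0.24  2.33  2.17  0.85  1.81] [ 0.07  1.09  0.36  1.5  -0.91  1.92 -1.8 ] 1.7
330 1 [ 0.81  0.75 -0.42  2.43  2.84  0.83 -1.19] [ 0.28  1.18 -0.45  1.18 -0.28  1.95  0.94] 1.7
330 -1 [ 1.19  0.99 -1.1   2.43  2.39  1.09  2.58] [ 0.28  1.18 -0.44  1.18 -0.29  1.95 -2.19] 1.7
```

```bash
sed -i 's/OFF=.0187+.006/OFF=.0187/' c.py; cat > mv.py <<'E'
from c import *
def go(p,lin=None,tag=""):
    t0=get_state()["time"]
    a=[float(x) for x in p[0]]; b=[float(x) for x in quat(p[1])]
    if lin: ctrl.movel(a,b,max_speed=lin)
    else: ctrl.movep(a,b)
    s=get_state(); print(tag,"t",round(s["time"],2),"dt",round(s["time"]-t0,2),np.round(s["qpos"],2),"err",np.round((s["tcp_pos"]-np.array(a))*1000,1),"F",np.round(s["contact_force"],1),"w",round(s["width"],4),flush=True)
E
cat > d.py <<'E'
from mv import *
PH=285
Rt=pick(PH)[1]
go((np.array([.50,.05,.33]),tool(np.radians(PH),.2,1)),tag="via")
p=pick(PH,back=.12); go(p,tag="pre")
s=get_state(); im,dd=vision.grab_frame("wrist"); cv2.imwrite("pics/w1.png",im)
for r in models.masks_of("wrist","cup")[:2]:
    Q=cloud("wrist",dd,r["mask"],(s["tcp_pos"],s["eef_rot"])); T=Q[Q[:,2]>.079]
    print(r["p"],r["point"],Q.min(0),Q.max(0),len(T),T.mean(0) if len(T) else "", (T.min(0)+T.max(0))/2 if len(T) else "")
E
python3 d.py
```

```text
via t 2.95 dt 2.05 [-0.46  0.24  0.22  1.67  0.16  1.24 -0.04] err [ 0.   1.5 -0.4] F [ 0.1 -0.1  0.1] w 0.0852
pre t 4.32 dt 1.37 [-0.5   0.66  0.74  2.24  1.3   0.32 -0.92] err [1.2 0.4 0.4] F [-0.  -0.2  0.8] w 0.0853
0.95 [440.9, 232.4] [ 5.36019766e-01 -7.18841600e-01 -3.63311107e-04] [ 0.93831181 -0.22399097  0.14008244] 731 [ 0.66292037 -0.38483991  0.08509033] [ 0.61908954 -0.32777013  0.10954385]
0.93 [104.6, 119.7] [ 2.45984920e-01 -4.89583526e-01 -6.19724843e-05] [ 0.41505176 -0.24364605  0.08669017] 4117 [ 0.38044347 -0.27362184  0.08306654] [ 0.38158025 -0.27808574  0.08284572]
```

View pics/w1.png

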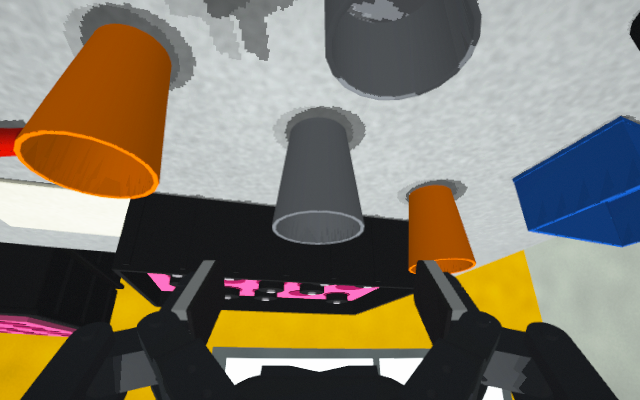

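The wrist view shows the grey cup at (318,175), centred between the fingers. The orange cups are at (95,110) and (440,225), and the tumbler is at (400,45). Next I refine the cup centre and grasp it.

```bash
cat > e.py <<'E'
from mv import *
from scipy.optimize import least_squares
PH=285
s=get_state(); im,dd=vision.grab_frame("wrist"); P=cloud("wrist",dd,None,(s["tcp_pos"],s["eef_rot"]))
m=(np.hypot(P[:,0]-.517,P[:,1]+.33)<.05)&(P[:,2]>.079)&(P[:,2]<.095); Q=P[m]
f=least_squares(lambda p:np.hypot(Q[:,0]-p[0],Q[:,1]-p[1])-.033,[.517,-.33],loss="soft_l1",f_scale=.002)
print("cup",f.x,len(Q),np.abs(f.fun).mean(),np.percentile(Q,[1,99],axis=0))
if np.hypot(*(f.x-[.517,-.33]))<.008:
    import c; c.cup[:]=.5*(f.x+cup)
    np.save("cup.npy",c.cup)
    go(pick(PH,back=.0),.12,"at"); ctrl.close_gripper(50); s=get_state(); print("w",s["width"],s["gripper_force"],s["time"])
    go(pick(PH,dz=.10),.2,"lift"); s=get_state(); print("w",s["width"],s["gripper_force"])
    im,_=vision.grab_frame("scene"); cv2.imwrite("pics/s2.png",cv2.resize(im[100:350,150:450],None,fx=2.4,fy=2.4))
    print(ctrl.ik(*(lambda p:(list(map(float,p[0])),list(map(float,quat(p[1])))))(pour(PH,PH,85,lipz=.1))))
E
python3 e.py
```

```text
cup [ 0.5170279 -0.328344 ] 1754 0.001180193631925514 [[ 0.4844726  -0.36106651  0.07908763]
 [ 0.54874703 -0.29555104  0.08579701]]
at t 5.61 dt 1.14 [-0.19  0.82  0.54  2.21  1.98  0.36 -1.56] err [0.1 0.5 0.3] F [-0.3  0.4  0.2] w 0.0856
w 0.06278410512280082 51.95742707233876 5.9583
lift t 7.08 dt 1.12 [-0.33  0.66  0.76  2.15  1.32  0.25 -0.78] err [-0.1  0.4 -0.4] F [ 0.4  0.6 -1.3] w 0.0627
w 0.0627240241550646 54.09466198179871
[ 0.38391271  0.69153075 -0.37635537  1.82057041 -0.51473031  0.97473106
  0.68132662]
```

View pics/s2.png

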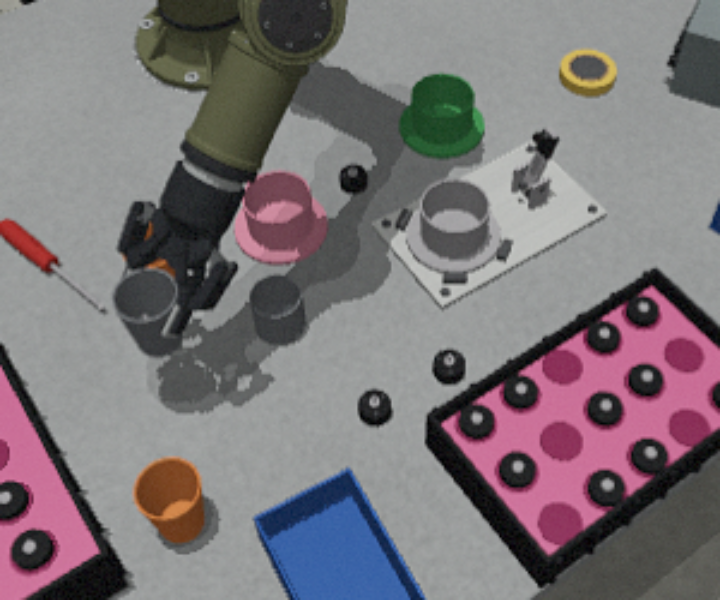

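The scene view shows the grey cup lifted upright in the gripper at (150,310), with everything else undisturbed. Now I carry it over and pre-tip it high above the pot.

```bash
cat > f.py <<'E'
from mv import *
PH=285
for dz in (.17,): go(pick(PH,dz=dz),.2,"up")
p=pour(PH,PH,20,lipz=.24); go(p,.3,"over")
for tip,lz in ((50,.2),(80,.15)): go(pour(PH,PH,tip,lipz=lz),tag=f"tip{tip}")
go(pour(PH,PH,90,lipz=.088),.12,"low")
im,_=vision.grab_frame("scene"); cv2.imwrite("pics/s3.png",cv2.resize(im[100:260,240:450],None,fx=3.2,fy=3.2))
E
python3 f.py
```

```text
up t 7.63 dt 0.5 [-0.26  0.48  0.61  2.08  1.07  0.46 -0.44] err [-0.1  0.1 -0.5] F [ 0.2  0.7 -2.5] w 0.0629
over t 9.27 dt 1.63 [-0.66  0.44  0.21  1.81  0.4   1.04 -0.43] err [-0.2 -1.9 -0. ] F [ 0.4 -0.3 -0.9] w 0.063
tip50 t 9.89 dt 0.62 [-0.21  0.4   0.01  1.81 -0.11  0.94  0.12] err [-0.5 -1.1 -0.1] F [-0.9  0.3 -0.8] w 0.063
tip80 t 10.5 dt 0.61 [ 0.23  0.57 -0.2   1.8  -0.54  1.06  0.66] err [-0.8  1.3 -0.6] F [-0.   1.3 -1.7] w 0.0628
low t 11.11 dt 0.61 [ 0.34  0.73 -0.26  1.81 -0.64  1.05  0.83] err [-0.1  1.8  1. ] F [ 0.2 -0.4 -0.8] w 0.0626
```

View pics/s3.png

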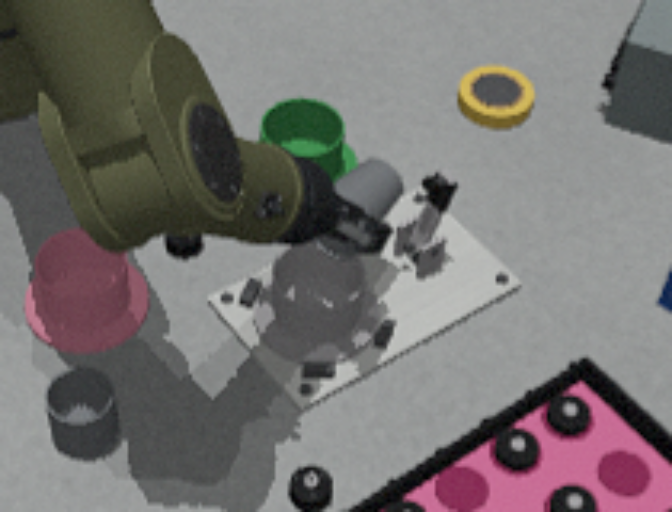

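The cup is tipped level just above the steel pot and clear of the clamp. Now the slow pour.

```bash
cat > g.py <<'E'
from mv import *
PH=285
for tip in (100,107,113,119,125):
    go(pour(PH,PH,tip,lipz=.087),.02,f"tip{tip}"); ctrl.pause(.25)
ctrl.pause(.4)
s=get_state(); im,d=vision.grab_frame("top"); cv2.imwrite("pics/t4.png",cv2.resize(im[140:260,230:370],None,fx=4,fy=4))
im2,_=vision.grab_frame("wrist"); cv2.imwrite("pics/w4.png",im2)
for r in models.recognise("wrist","bush0"): print("w",r)
print(s["contact_force"],s["time"])
E
python3 g.py
```

```text
tip100 t 11.66 dt 0.5 [ 0.43  0.82 -0.3   1.76 -0.68  1.17  0.9 ] err [0.2 0.3 0.4] F [ 0.1  1.1 -1.8] w 0.0628
tip107 t 12.33 dt 0.42 [ 0.48  0.89 -0.33  1.73 -0.71  1.24  0.94] err [-0.  -0.1 -0.3] F [ 0.7  0.4 -1. ] w 0.0625
tip113 t 12.97 dt 0.38 [ 0.52  0.95 -0.36  1.7  -0.73  1.31  0.96] err [ 0.  -0.2 -0.4] F [-1.2 -0.3 -1.3] w 0.0629
tip119 t 13.6 dt 0.38 [ 0.55  1.01 -0.38  1.67 -0.74  1.37  0.98] err [ 0.  -0.1 -0.4] F [ 0.8 -0.  -0.9] w 0.0625
tip125 t 14.23 dt 0.38 [ 0.58  1.08 -0.4   1.65 -0.76  1.44  1.  ] err [ 0.  -0.1 -0.4] F [-0.7  0.3 -0.1] w 0.0628
[-0.19363345 -0.04986443 -0.94751199] 14.8833
```

View pics/w4.png

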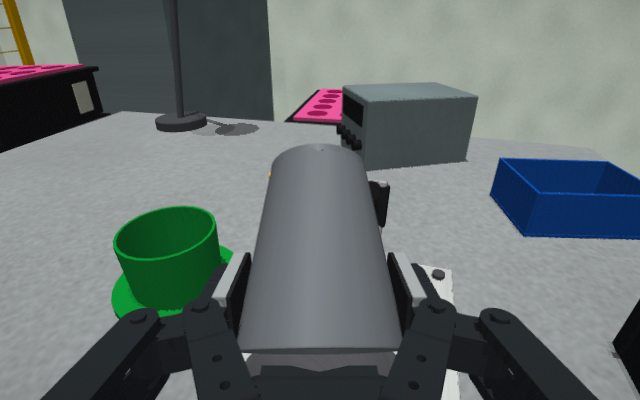

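```bash
cat > i.py <<'E'
from mv import *
PH=285
for tip in (130,120,132,122,130): go(pour(PH,PH,tip,lipz=.090),tag=f"tip{tip}")
ctrl.pause(.3)
go(pour(PH,PH,95,lipz=.10),.1,"back"); go(pour(PH,PH,80,lipz=.15),.2); go(pour(PH,PH,50,lipz=.2)); go(pour(PH,PH,20,lipz=.24))
go(pick(PH,dz=.15),.3,"home")
im,d=vision.grab_frame("top"); a=im[160:235,250:340]; b=im[140:290,390:520]
cv2.imwrite("pics/t5.png",np.hstack([cv2.resize(a,(480,400),interpolation=cv2.INTER_CUBIC),cv2.resize(b,(320,400))]))
for r in models.recognise("top","bush0"): print(r)
E
python3 i.py
```

```text
tip130 t 15.28 dt 0.25 [ 0.6   1.13 -0.42  1.62 -0.77  1.49  1.  ] err [-0.1 -0.5 -1.3] F [-0.4  0.5 -0.6] w 0.0626
tip120 t 15.54 dt 0.26 [ 0.55  1.02 -0.39  1.67 -0.75  1.39  0.98] err [0.1 1.4 2.1] F [-0.7  0.4  0.1] w 0.0626
tip132 t 15.82 dt 0.28 [ 0.6   1.15 -0.43  1.61 -0.78  1.51  1.01] err [-0.5 -1.4 -2.9] F [0.9 0.4 0.8] w 0.0625
tip122 t 16.08 dt 0.26 [ 0.56  1.03 -0.39  1.66 -0.75  1.41  0.99] err [1.  1.2 5.6] F [ 0.7 -0.7 -0.6] w 0.0627
tip130 t 16.33 dt 0.25 [ 0.6   1.12 -0.42  1.62 -0.77  1.49  1.01] err [ 0.  -1.3 -0.1] F [ 0.6  0.3 -0.6] w 0.0626
back t 17.39 dt 0.76 [ 0.39  0.76 -0.28  1.78 -0.66  1.13  0.86] err [-0.1 -0.5 -0.1] F [-1.2 -0.8 -1.6] w 0.0625
 t 17.8 dt 0.41 [ 0.24  0.57 -0.2   1.8  -0.55  1.06  0.66] err [ 0.  -0.2 -0.2] F [-0.5 -0.1 -1.5] w 0.0629
 t 18.42 dt 0.62 [-0.21  0.41  0.02  1.81 -0.12  0.94  0.13] err [-0.8 -1.6 -2.2] F [-0.1 -0.9 -1.6] w 0.0629
 t 19.06 dt 0.64 [-0.68  0.44  0.23  1.81  0.38  1.03 -0.42] err [-0.5 -2.4 -1.6] F [-0.1 -0.9 -0.8] w 0.0626
home t 20.69 dt 1.63 [-0.29  0.53  0.67  2.11  1.1   0.39 -0.49] err [ 0.2  0.7 -0.1] F [ 0.1 -0.9 -1. ] w 0.0626
```

View pics/t5.png

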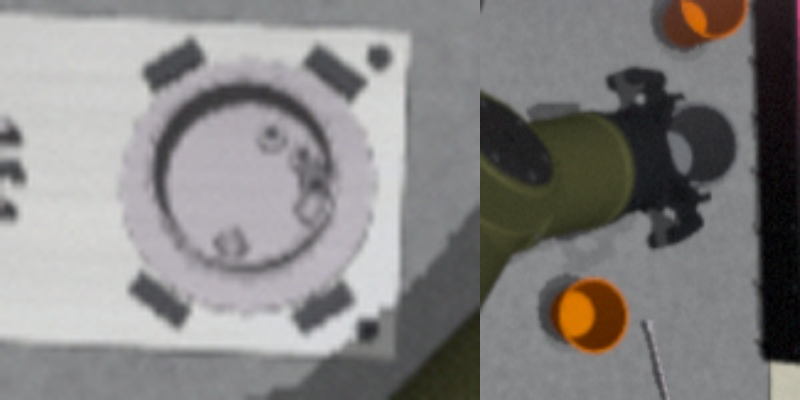

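The pot appears to hold five bushings, at (270,137), (300,158), (312,180), (313,208) and (230,243), and the floor of the held cup looks bare. I stand the cup down and look closely.

```bash
cat > j.py <<'E'
from mv import *
import c; c.cup[:]=np.load("cup.npy")
PH=285
go(pick(PH,dz=.02),.2,"dn"); go(pick(PH,dz=.0015),.03,"set")
ctrl.ungrasp(); ctrl.pause(.15)
go(pick(PH,dz=.0015,back=.12),.15,"out")
H=np.array(vision.camera_info("wrist")["hand_eye"]); print(np.round(H,3))
R=tool(np.radians(285),0.,1)
# put camera's view centre over pot: aim point at z=.02 below
cz=H[:3,:3]@[0,0,1]; o=H[:3,3]; tz=.25
ow=R@o+[0,0,tz]; dw=R@cz; hit=ow+dw*((.02-ow[2])/dw[2])
print(hit)
go((np.r_[pot-hit[:2],tz],R),tag="view")
s=get_state(); im,d=vision.grab_frame("wrist"); cv2.imwrite("pics/w6.png",im)
top,d=vision.grab_frame("top"); P=cloud("top",d); m=(np.hypot(P[:,0]-.517,P[:,1]+.33)<.06)&(P[:,2]>.075); print("cup rim",P[m].min(0),P[m].max(0),m.sum())
for r in models.recognise("wrist","bush0"): print(r)
E
python3 j.py
```

```text
dn t 22.2 dt 1.41 [-0.21  0.78  0.58  2.2   1.9   0.33 -1.45] err [ 0.2 -0.   0.4] F [-0.2  0.2 -1.5] w 0.0627
set t 22.97 dt 0.77 [-0.17  0.81  0.51  2.21  1.96  0.38 -1.52] err [-0.1 -0.  -0.1] F [ 0.1  0.6 -0. ] w 0.0626
out t 24.43 dt 0.95 [-0.49  0.65  0.72  2.25  1.3   0.33 -0.91] err [ 0.1 -0.1 -0.1] F [ 0.9  0.3 -0. ] w 0.0852
[[-0.001 -0.949 -0.316  0.081]
 [ 1.    -0.    -0.001  0.001]
 [ 0.001 -0.316  0.949 -0.143]
 [ 0.     0.     0.     1.   ]]
[ 0.01134133 -0.04210763  0.02      ]
view t 25.81 dt 1.38 [-0.25  0.34  0.02  1.72 -0.01  1.08  0.03] err [-0.2 -1.7 -1.2] F [ 0.2 -0.8  0.2] w 0.0854
cup rim [ 0.48428684 -0.36333117  0.07544929] [ 0.54800547 -0.29827035  0.09128756] 158
{'point': [306.4, 217.4], 'p': 0.7}
{'point': [338.6, 210.4], 'p': 0.64}
{'point': [298.0, 186.2], 'p': 0.58}
{'point': [312.9, 226.0], 'p': 0.56}
```

View pics/w6.png

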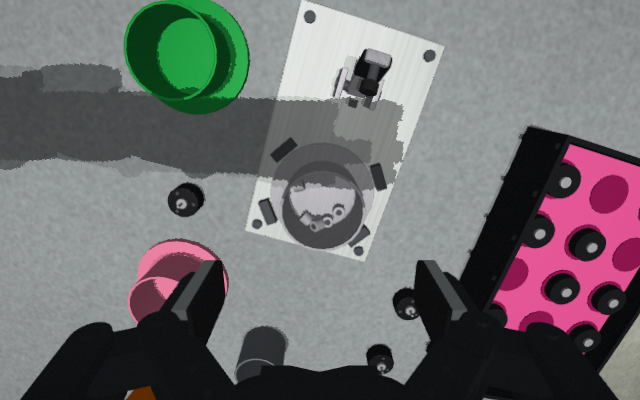

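The wrist view shows all five bushings in the steel pot, at (298,186), (306,218), (313,226), (328,222) and (338,210). The pot is still in its nest, and the cup's rim is back at its height over the original spot. Now the clamp, with closed fingers and a tilted tool following the arc of the arm.

```bash
cat > k.py <<'E'
from mv import *
fy=np.array([.03,1,0]); fy/=np.linalg.norm(fy); Z=np.array([0,0,1.])
piv=np.r_[pot,0]+.125*fy+.045*Z; print("piv",piv)
phi=np.arctan2(-fy[1],-fy[0]); tl=np.radians(35)
def pt(th,L=.065,gap=0.,roll=1):
    R=tool(phi,tl,roll); f=th-.33; u=-np.sin(f)*fy+np.cos(f)*Z; n=np.cos(f)*fy+np.sin(f)*Z
    r=.011*np.linalg.norm(np.cross(R[:,2],n))
    return piv+L*u+(.005+r+gap)*n,R
ik=lambda p: ctrl.ik(list(map(float,p[0])),list(map(float,quat(p[1]))))
Q={r:ik(pt(0,gap=.035,roll=r)) for r in (1,-1)}; q=np.array(get_state()["qpos"])
print(Q); roll=min((r for r in Q if Q[r] is not None),key=lambda r:np.abs(Q[r]-q).max())
ctrl.close_gripper()
p=pt(0,gap=.05,roll=roll); go((p[0]+[0,.04,.16],p[1]),tag="via"); go((p[0],p[1]),.15,"stand")
go(pt(0,gap=.004,roll=roll),.08,"near")
for th in np.arange(.2,1.5,.2).tolist()+[1.5]: go(pt(th,gap=-.002,roll=roll),.08,f"th{th:.1f}")
ctrl.pause(.2)
p=pt(1.5,roll=roll)[0]; R=pt(0,roll=roll)[1]
go((p+[0,.0,.08],R),.12,"off"); go((p+[0,.10,.2],R),.2,"away")
ctrl.pause(.3)
for c in ("top","scene"):
    im,d=vision.grab_frame(c); cv2.imwrite(f"pics/{c}9.png",im)
    if c=="top":
        P=cloud(c,d); m=(abs(P[:,0]-piv[0])<.012)&(P[:,1]>.09)&(P[:,1]<.24)&(P[:,2]>.03)
        Q=P[m]; print(np.round(np.c_[[np.r_[b,Q[(abs(Q[:,1]-b)<.006)][:,2].max(initial=0)] for b in np.arange(.1,.235,.012)]],3).tolist())
a=cv2.imread("pics/top9.png")[150:290,205:500]; b=cv2.imread("pics/scene9.png")[110:280,190:430]
cv2.imwrite("pics/f10.png",np.vstack([cv2.resize(a,(600,285)),cv2.resize(b,(430,305)) if 0 else cv2.copyMakeBorder(cv2.resize(b,(430,305)),0,0,0,170,0)]))
E
python3 k.py
```

```text
piv [0.53674    0.18404901 0.045     ]
{1: array([-0.82715653,  0.83432093,  0.17530286,  1.4662614 ,  0.33429281,
        1.28359051, -0.878301  ]), -1: array([-0.43507472,  0.88321591, -0.57910546,  1.4596432 ,  0.75668913,
        1.53859803,  1.88040695])}
via t 27.6 dt 0.88 [-0.85  0.75  0.14  1.18  0.34  1.66 -0.81] err [-0.1  0.5 -0.6] F [ 0.5 -0.3  0.3] w 0.0001
stand t 28.85 dt 1.25 [-0.82  0.85  0.13  1.44  0.35  1.31 -0.91] err [0.5 0.4 0.9] F [ 0.1  0.9 -0.4] w -0.0003
near t 29.57 dt 0.72 [-0.78  0.8   0.14  1.52  0.37  1.26 -0.88] err [-0.   0.3  0. ] F [ 0.2  0.6 -0. ] w 0.0001
th0.2 t 29.98 dt 0.4 [-0.77  0.77  0.15  1.55  0.38  1.25 -0.87] err [ 0.  -0.2  0.3] F [-0.4  2.2  0.2] w -0.0
th0.4 t 30.31 dt 0.33 [-0.75  0.76  0.15  1.58  0.39  1.23 -0.86] err [0.2 0.7 0. ] F [ 0.7  4.2 -0.6] w -0.0001
th0.6 t 30.64 dt 0.33 [-0.74  0.75  0.16  1.6   0.4   1.21 -0.86] err [ 0.3  1.3 -0.1] F [-0.3  6.3  0.1] w 0.0002
th0.8 t 30.98 dt 0.33 [-0.73  0.74  0.16  1.63  0.41  1.18 -0.85] err [ 0.3  1.5 -0. ] F [0.5 6.  0.4] w -0.0001
th1.0 t 31.32 dt 0.34 [-0.72  0.74  0.17  1.66  0.42  1.15 -0.85] err [0.3 0.7 0.1] F [-0.2  4.2  1.3] w 0.0
th1.2 t 31.66 dt 0.34 [-0.7   0.75  0.17  1.69  0.43  1.12 -0.86] err [-0.3 -1.2  0.2] F [-0.5  0.4  0.9] w 0.0
th1.4 t 31.97 dt 0.31 [-0.7   0.76  0.17  1.71  0.44  1.09 -0.86] err [-0.3 -0.6 -0.1] F [-0.  -1.3 -0. ] w -0.0002
th1.5 t 32.22 dt 0.25 [-0.69  0.76  0.17  1.71  0.44  1.07 -0.86] err [-0.1 -0.2 -0.2] F [ 0.2  0.2 -0.4] w 0.0
off t 33.25 dt 0.83 [-0.69  0.66  0.17  1.65  0.43  1.22 -0.79] err [-0.4 -0.  -0.5] F [-0.5  0.3 -0.8] w -0.0002
away t 34.18 dt 0.93 [-0.79  0.63  0.16  1.33  0.37  1.59 -0.75] err [-0.3 -0.9 -0.9] F [0.9 0.1 0.2] w 0.0002
[[0.1, 0.077], [0.112, 0.054], [0.124, 0.054], [0.136, 0.053], [0.148, 0.052], [0.16, 0.053], [0.172, 0.054], [0.184, 0.055], [0.196, 0.051], [0.208, 0.0], [0.22, 0.297], [0.232, 0.314]]
```

The arm now lies level at z of about 0.05 from hinge to tip, so the clamp has closed. One last picture to confirm.

View pics/f10.png

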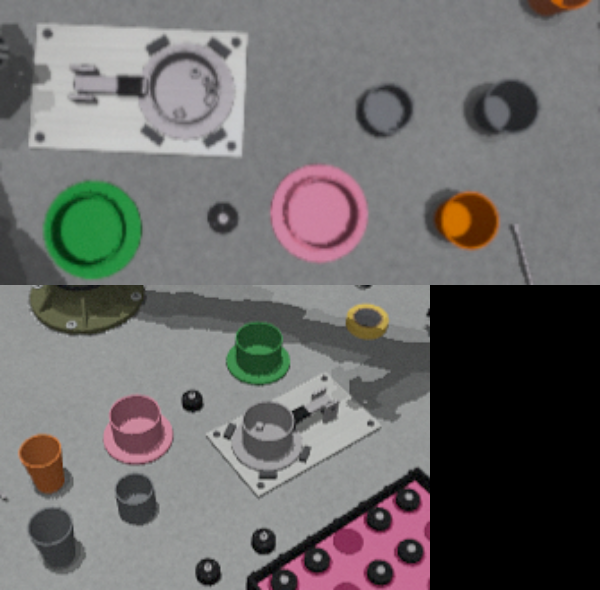

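The clamp is closed onto the pot's flange at (130,87), the bushings are in the pot at (190,85), and the empty cup stands upright at (510,107). Nothing else has moved.

```bash
python3 -c "
from station import ticket
print(ticket.close_job())"
```

```text
the job is handed in; nothing more can be done
None
```

All five bushings are in the steel pot, the empty cup is back upright on the bench, the clamp is closed over the pot's foot, and the job was handed in at about 34 s of the 69 s allowed.

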